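# Unclip the long battery pack and fit it in the model boat

### The arm

A 6-joint arm with a two-finger parallel gripper is mounted at the origin on the work surface. World frame = base frame: x ahead of the robot, y to its left, z up, the work surface at z = 0. Lengths are in mm, angles in rad, forces in N, time in s.
With the tool pointing down it reaches from about 350 to 875 mm from the base axis. Payload 4.2 kg.
Tool frame: the origin (TCP) lies at the very end of the fingers, on their centre line; the grasp point (between the pads) lies arm.hold_point_z behind it (arm.hold_point_z is the distance from the TCP to the grasp point, in mm); y points along the fingers, x is the direction in which the jaws open and shut, and the axes are right-handed (so a half turn about y gives the same grasp; the last joint's range is limited). The gripper opens to 85 mm and grips with 20 to 120 N. Pads are 22 mm wide; open, the fingers measure 114 mm over their backs; the gripper's body (76 mm by 85 mm) begins 54 mm behind the grasp point. The pads swing forward as they close: fully open they stand 13 mm farther back than shut.
Start: joints at [-1.024, 0.385, 0.008, 0, -1.194, -0.259], TCP at [177.418, -599.268, 231.312] pointing down, gripper open.
Joint ranges: [-3.14, 3.14], [-1.21, 2.06], [-1.07, 1.41], [-3.16, 2.05], [-2.99, -0.16], [-3.1, 3.1]. Speed limits (rad/s): [2.79, 2.79, 3.14, 3.14, 3.14, 3.14].

### API

Orientations are given as a unit quaternion [x, y, z, w].
In Python, from bench import arm gives the robot as it stands.
- The arm moves only by the shell command python3 -m creep 'ROWS'. ROWS is JSON, a list of rows, each a list of 3 entries, a list of its own where there are three numbers: the shift along the world's x, y, z in mm, then the turn, a rotation vector about the world's x, y, z in rad, then the gripper command: -1 is shut, 1 is fully open, values between are in proportion. In form: [[[dx, dy, dz], [wx, wy, wz], jaw], ...]. A call has 1 to 12 rows; each row is the pose to reach, as a shift and turn from the pose commanded when the call began; what a row does not reach only later rows make up. A row lasts 1/12 s, in which the tool goes at most 41.7 mm and 7.16 degrees, less where a joint would pass 70% of its speed; a pose out of reach is approached as far as the arm can. A call with a gripper value outside its range is refused whole. The fingers move at their own pace and stop on an object; the grip force is fixed at half the most. Time passes only in rows, so rows that repeat a pose let the fingers close. It gives the time, the measured TCP pose, the force and the opening at its end, in the units of the state.
- arm.read_state(): the state, without advancing time (a new reading comes with each control period).
- arm.get_image(name): name is "scene" or "top" or "wrist"; returns (picture, depth): 384x512x3 uint8, red, green, blue; 384x512 float32, mm along the optical axis (not along the pixel's ray), 0 where there is no reading.
- arm.camera_params(name): a dict with "camera_matrix" (3x3 intrinsics, pixels), "extrinsics" (4x4, takes a point from world to camera coordinates); the wrist camera has in their place "T_tool_cam" (4x4, takes a point from camera to tool coordinates, whose origin is the TCP and whose axes are the tool frame's). Camera axes: x right, y down, z forward; pixel columns grow to the right and rows downward; lengths in mm; the calibration is good to about 2 mm. A picture is of the moment at which its call begins: read the wrist's pose just before it. camera_params takes no time and is no camera call.
- arm.job_done(): hands the job in, once; it reports no verdict.
The state is a dict: "clock": time; "joints": joint angles; "joint_vel": joint speeds; "joint_efforts": joint torques, N m; "position": TCP position; "ee_rot": TCP orientation; "contact_force": force on the tool from outside, world axes, zero at the start; "wrist_torque": the same for the moment, N m; "gripper_width": finger opening in mm.
Only numpy, scipy, OpenCV 4.12 (cv2) and the standard library are available. Lean on these libraries where they do the work, as an engineer would, in place of code of your own. Each camera call takes 0.05 s, during which the arm holds its last target.

### The job

The two battery packs are clipped into their charging cradles. Pinch the two side release buttons of the longer, taller pack together, lift it out of its cradle and set it down, without dropping it, in the middle of the model boat's open battery well, standing flat on the well's floor with its long side across the boat. Leave its empty cradle standing on the table and the short pack in its cradle where it is.

Things in the scene. Friction and masses are not known exactly. Their poses are not given: they have to be found in the camera images.
- long_pack: Pack to move: black block 72 (x) by 40 (y) by 70 mm high, 0.3 kg, seated in long_cradle; origin centre of underside, z up. On each long side (+y, -y) a white ribbed button plate, 44 mm long in x, 30 to 64 mm above the underside: 62 mm across both, 44 when both are pressed fully in (9 mm each, springs 2 to 5 N). Both must be 7 mm in or more to lift it out; held pinched, they carry the pack.
- long_cradle: Loose grey charging cradle of the long pack, 0.5 kg, 93 (x) by 80 (y) by 30 mm high; origin centre of underside, on the table; axes as the pack's, whose underside sits 8 mm above this origin. Lips along its long sides catch hooks of the pack until both buttons are in; the buttons lie above its walls. It slides when pushed and is lifted along with a pack still clipped.
- well (a point): Centre of the floor of the open battery well in the fixed wooden model boat (375 mm long), 32 mm above the table, z up. The well is 100 mm across the boat (x) by 82 mm along it (y, towards the bow) and 20 mm deep, rim 52 mm above the table. The pack's 72 mm side goes along x, either way round. A white wheelhouse begins 115 mm away towards +y and rises to 132 mm above the table.
- short_pack: Pack to leave alone: same make, but only 46 (x) by 40 (y) by 56 mm high, clipped in a shorter cradle of its own; origin at the centre of its underside, 8 mm above the table.
Mind the look-alikes: they are no part of the job. Leave any purple look-alike of the long_pack alone. Leave any pink look-alike of the long_cradle alone.

How it is judged:
By the outcome, as a careful person would: the job done as asked, in the order asked, and still so for the second after the job is handed in, with the robot touching nothing.
It also fails if it takes over 38 s, if anything falls off the work surface, if the arm or the gripper's body presses on something with over 40 N, if the wrist force passes 120 N, or if a joint passes its speed limit or range.

## Working session

There is one attempt and no reset: what is moved stays moved. The work goes in short steps, Python scripts to look and compute and a shell command to move; the robot and the scene stay as the last step left them, time stands still between calls to the robot, and variables do not carry over. Pictures are saved under pics/ and viewed, and the job is handed in when it is done.

```bash
mkdir -p pics; ls
cat > h.py <<'E'
import numpy as np, cv2
from bench import arm
from scipy.spatial.transform import Rotation as R
def cam(n):
    p=arm.camera_params(n); K=np.array(p["camera_matrix"])
    if n=="wrist":
        s=arm.read_state(); T=np.eye(4);T[:3,:3]=R.from_quat(s["ee_rot"]).as_matrix();T[:3,3]=s["position"]
        C=T@np.array(p["T_tool_cam"])
    else: C=np.linalg.inv(np.array(p["extrinsics"]))
    return K,C
def cloud(n):
    K,C=cam(n); im,d=arm.get_image(n)
    v,u=np.mgrid[:384,:512]; r=np.stack([(u-K[0,2])/K[0,0],(v-K[1,2])/K[1,1],np.ones_like(d)],-1)*d[...,None]
    P=r@C[:3,:3].T+C[:3,3]; P[d==0]=np.nan
    return im,d,P
def save(im,f,s=1.5,inter=cv2.INTER_CUBIC):
    cv2.imwrite("pics/"+f,cv2.cvtColor(cv2.resize(im,None,fx=s,fy=s,interpolation=inter),cv2.COLOR_RGB2BGR))
E
python3 - <<'E'
from h import *
for n in("scene","top"):
    im,d,P=cloud(n); save(im,n+"0.png"); np.savez("/tmp/"+n,im=im,d=d,P=P)
s=arm.read_state(); print(s["clock"],s["position"],s["ee_rot"],s["gripper_width"],arm.hold_point_z)
E
```

```text
pics
0.1 [ 177.27251596 -598.78364437  230.33160391] [ 0.42260839  0.56688751 -0.56610948 -0.42374611] 85.45460525051979 18.700000000000003
```

View pics/scene0.png

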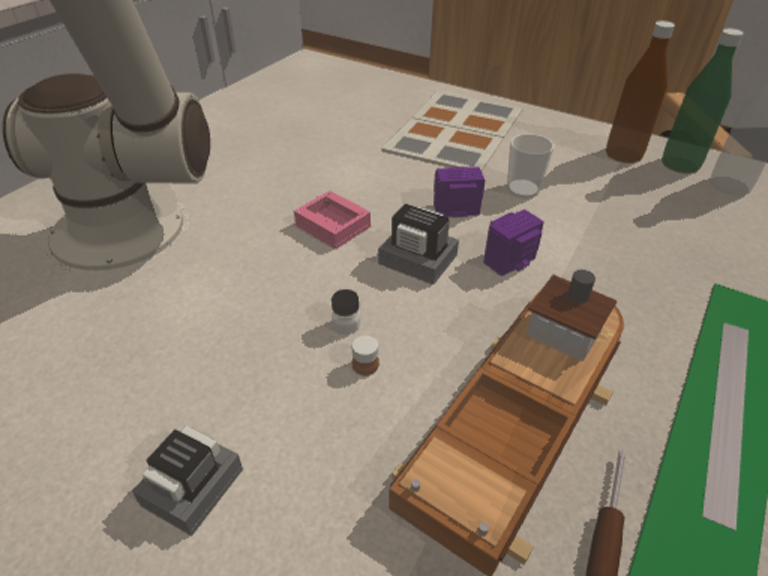

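View pics/top0.png

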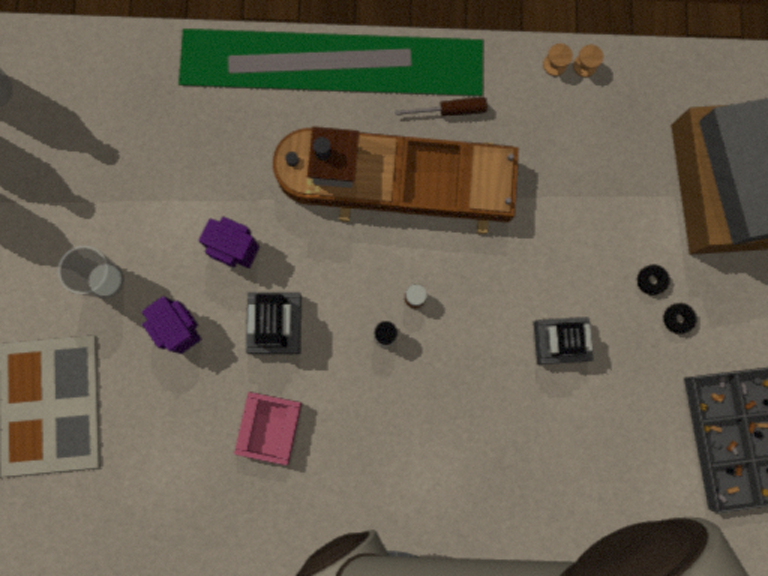

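Scene: the candidates are two black packs with white buttons, in grey cradles. One is at top-view (273,322), scene (420,235). The other is at top-view (568,341), scene (185,470). The purple blocks and pink tray are look-alikes. The boat's well is at top (432,173). Next I measure sizes.

Run:
```python
from h import *
z=np.load("/tmp/top.npz"); im,P=z["im"],z["P"]
def ms(name,m):
    Q=P[m].astype(np.float32); r=cv2.minAreaRect(Q[:,:2].copy()); print(name,len(Q),np.round(r[0],1),np.round(r[1],1),round(r[2],1),"z",np.round(np.percentile(Q[:,2],[2,50,98]),1))
v,u=np.mgrid[:384,:512]
hsv=cv2.cvtColor(im,cv2.COLOR_RGB2HSV)
for nm,(c,r) in dict(A=(182,215),B=(379,227)).items():
    w=(abs(u-c)<30)&(abs(v-r)<30)&np.isfinite(P[...,2])
    Z=P[...,2]
    ms(nm+" cradle+pack",w&(Z>12)&(Z<34)); ms(nm+" all>12",w&(Z>12)); ms(nm+" >50",w&(Z>50))
    ms(nm+" white",w&(Z>40)&(hsv[...,2]>130)); ms(nm+" black top",w&(Z>40)&(hsv[...,2]<110))
    zz=Z[w]; print(np.histogram(zz,bins=np.arange(-5,95,5)))
# boat
w=(u>175)&(u<350)&(v>80)&(v<155)
for r in (105,115,125): print(r,[(c,*np.round(P[r,c]).astype(int)) for c in range(250,350,5)])
for c in (280,288,296): print(c,[(r,*np.round(P[r,c]).astype(int)) for r in range(84,150,3)])
save(np.hstack([im[185:245,150:215],im[197:257,347:412]]),"packs.png",5); save(im[75:160,170:360],"boat.png",4)
```

```text
A cradle+pack 533 [442.5 190.9] [92.7 80.8] 1.7 z [15.  29.8 33.6]
A all>12 1454 [442.5 190.9] [92.7 80.8] 1.7 z [20.7 72.1 81.6]
A >50 883 [441.6 190.8] [73.4 63.6] 1.9 z [58.1 77.2 82.1]
A white 90 [443.5 192.6] [40.2 59.7] 1.7 z [68.4 72.1 76.2]
A black top 757 [441.7 190.1] [73.7 61.9] 0.7 z [48.5 77.8 82.2]
(array([ 793, 1157,   44,   20,   16,   20,  244,  251,   11,    4,   14,
          7,   20,   17,   37,  191,  497,  113,    1]), array([-5,  0,  5, 10, 15, 20, 25, 30, 35, 40, 45, 50, 55, 60, 65, 70, 75,
       80, 85, 90]))
B cradle+pack 441 [ 429.3 -253.6] [67.  81.2] 5.0 z [14.5 29.5 33.2]
B all>12 1075 [ 429.3 -253.6] [67.  81.2] 5.0 z [16.2 56.7 67.2]
B >50 596 [ 429.3 -253.8] [49.1 64.9] 4.3 z [53.3 62.9 67.7]
B white 94 [ 428.6 -252.3] [35.9 59.4] 4.2 z [54.8 58.  61. ]
B black top 488 [ 429.3 -253.8] [49.2 64.9] 4.6 z [44.6 63.6 67.7]
(array([1087, 1233,   47,   20,   23,   23,  207,  180,    3,   12,   17,
         26,  161,  281,  126,    2,    0,    0,    0]), array([-5,  0,  5, 10, 15, 20, 25, 30, 35, 40, 45, 50, 55, 60, 65, 70, 75,
       80, 85, 90]))
105 [(25
[... 5837 characters left out ...]
.int64(-65), np.int64(33)), (114, np.int64(687), np.int64(-65), np.int64(35)), (117, np.int64(681), np.int64(-65), np.int64(32)), (120, np.int64(674), np.int64(-66), np.int64(30)), (123, np.int64(666), np.int64(-66), np.int64(32)), (126, np.int64(660), np.int64(-66), np.int64(29)), (129, np.int64(652), np.int64(-66), np.int64(31)), (132, np.int64(644), np.int64(-66), np.int64(32)), (135, np.int64(638), np.int64(-66), np.int64(31)), (138, np.int64(624), np.int64(-64), np.int64(53)), (141, np.int64(620), np.int64(-65), np.int64(44)), (144, np.int64(621), np.int64(-68), np.int64(13)), (147, np.int64(617), np.int64(-70), np.int64(-1))]<stdin>:15: RuntimeWarning: invalid value encountered in cast
```

View pics/packs.png

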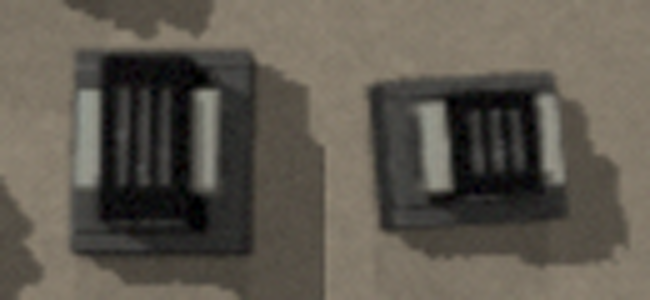

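View pics/boat.png

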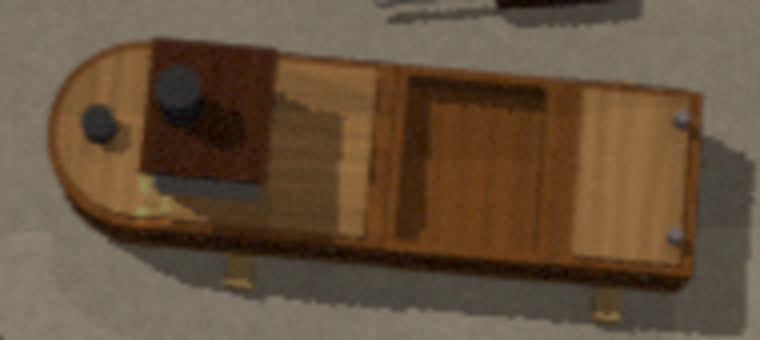

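A is the long pack: cradle 93 x 81 mm, top at about 78 mm, button span about 63 mm. B is 67 mm long with its top at 64 mm, so it is the short pack. Next I measure the well, the tool yaw and the turn needed.

Run:
```python
from h import *
z=np.load("/tmp/top.npz"); im,P=z["im"],z["P"]
v,u=np.mgrid[:384,:512]; Z=P[...,2]
w=(u>262)&(u<350)&(v>80)&(v<155)&np.isfinite(Z)
for lo,hi in((45,66),):
    m=w&(Z>lo)&(Z<hi); r=cv2.minAreaRect(P[m][:,:2].astype(np.float32)); print("deck",r)
m=(u>180)&(u<350)&(v>80)&(v<155)&(Z>45)&(Z<66); r=cv2.minAreaRect(P[m][:,:2].astype(np.float32)); print("boat",r)
m=w&(Z>22)&(Z<41)&(u<312)&(v<137)&(v>96); m=cv2.morphologyEx(m.astype(np.uint8),cv2.MORPH_OPEN,np.ones((3,3)))>0
r=cv2.minAreaRect(P[m][:,:2].astype(np.float32)); print("floor",r)
print("cam",cam("top")[1][:3,3])
s=arm.read_state(); M=R.from_quat(s["ee_rot"]).as_matrix(); print(M.round(3)); print("tool x yaw deg",np.degrees(np.arctan2(M[1,0],M[0,0])), s["joints"])
print(arm.camera_params("wrist")["T_tool_cam"])
```

```text
deck ((674.821044921875, -79.1823501586914), (193.83139038085938, 118.70037841796875), 86.66909790039062)
boat ((680.5695190429688, 12.475616455078125), (377.5716247558594, 118.60150909423828), 86.50724029541016)
floor ((681.775146484375, -44.70194625854492), (81.644775390625, 95.65510559082031), 86.80297088623047)
cam [ 330.42135985   44.74592642 1074.71491587]
[[-0.284 -0.001 -0.959]
 [ 0.959  0.002 -0.284]
 [ 0.002 -1.     0.   ]]
tool x yaw deg 106.48016030444109 [-1.02439635e+00  3.85465032e-01  6.74775058e-03 -4.51323851e-04
 -1.19398260e+00 -2.58600373e-01]
[[ 9.99999232e-01 -1.18995786e-03  3.47713376e-04 -2.72103782e-01]
 [-6.66656175e-04 -2.79690155e-01  9.60090086e-01 -1.42939330e+02]
 [-1.04521473e-03 -9.60089580e-01 -2.79690733e-01  7.11674835e+01]
 [ 0.00000000e+00  0.00000000e+00  0.00000000e+00  1.00000000e+00]]
```

Pack: (441.6,190.8), yaw +1.7°. Well: about (677,-45), boat yaw -3.4°. I'll swing out to a hover above the pack by way of mid-table.

```bash
python3 -m creep '[[[303,399,0],[0,0,-0.258],1],[[303,399,0],[0,0,-0.258],1],[[303,399,0],[0,0,-0.258],1],[[303,399,0],[0,0,-0.258],1],[[303,399,0],[0,0,-0.258],1],[[303,399,0],[0,0,-0.258],1],[[303,399,0],[0,0,-0.258],1],[[303,399,0],[0,0,-0.258],1],[[303,399,0],[0,0,-0.258],1],[[303,399,0],[0,0,-0.258],1],[[303,399,0],[0,0,-0.258],1],[[303,399,0],[0,0,-0.258],1]]'
```

```text
clock: 1.1
position: [477.7, -202.5, 231.2]
ee_rot: [-0.492, -0.507, 0.507, 0.493]
contact_force: [1.5, -0.8, -0.4]
gripper_width: 85.4
```

```bash
python3 -m creep '[[[-38,390,-30],[0,0,0],1],[[-38,390,-30],[0,0,0],1],[[-38,390,-30],[0,0,0],1],[[-38,390,-30],[0,0,0],1],[[-38,390,-30],[0,0,0],1],[[-38,390,-30],[0,0,0],1],[[-38,390,-30],[0,0,0],1],[[-38,390,-30],[0,0,0],1],[[-38,390,-30],[0,0,0],1],[[-38,390,-30],[0,0,0],1],[[-38,390,-30],[0,0,0],1],[[-38,390,-30],[0,0,0],1]]'
python3 - <<'E'
from h import *
s=arm.read_state(); M=R.from_quat(s["ee_rot"]).as_matrix(); print(s["position"],np.degrees(np.arctan2(M[1,0],M[0,0])),s["joints"].__repr__(), M[:,1])
im,d,P=cloud("wrist"); save(im,"w1.png"); np.savez("/tmp/w1",im=im,d=d,P=P)
E
```

```text
clock: 2.1
position: [438.6, 186.3, 200.7]
ee_rot: [-0.492, -0.507, 0.508, 0.492]
contact_force: [0.0, 0.5, 0.0]
gripper_width: 84.9
[438.63846865 186.29432946 200.74414957] 91.83790835450974 array([ 7.43445209e-01,  1.59123348e-01, -3.89264600e-01, -2.20533906e-04,
       -1.02392768e+00, -2.28204970e+00]) [-1.24590259e-03 -8.89627347e-04 -9.99998828e-01]
```

View pics/w1.png

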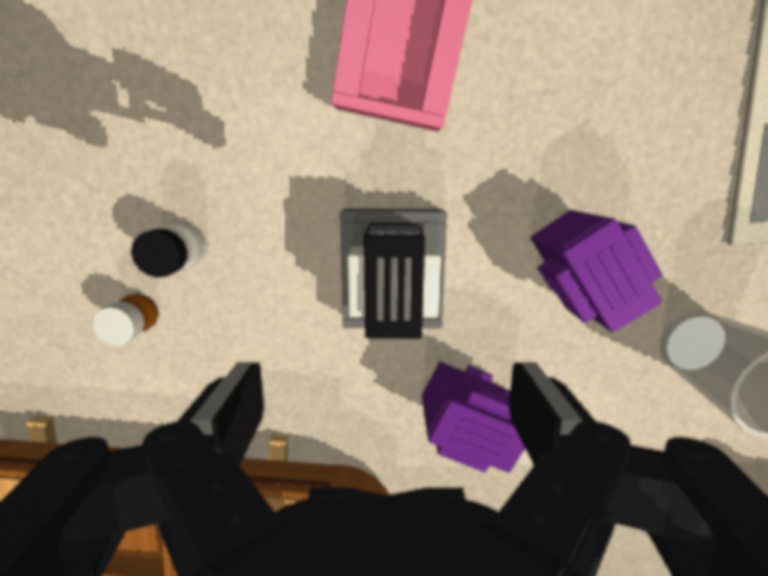

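The wrist view shows the black pack with white ribbed buttons at (395,280), in its grey cradle. The purple blocks are at (600,270) and (475,415), and the pink tray is above. Next I refine the pack pose and check the purple clearances.

Run:
```python
from h import *
z=np.load("/tmp/w1.npz"); im,P=z["im"],z["P"]
v,u=np.mgrid[:384,:512]; Z=P[...,2]; hsv=cv2.cvtColor(im,cv2.COLOR_RGB2HSV)
w=(u>218)&(u<305)&(v>130)&(v<230)&np.isfinite(Z)
pur=(hsv[...,0]>125)&(hsv[...,0]<160)&(hsv[...,1]>120)
def ms(n,m):
    Q=P[m].astype(np.float32); r=cv2.minAreaRect(Q[:,:2].copy()); print(n,len(Q),np.round(r[0],1),np.round(r[1],1),round(r[2],1),np.round(np.percentile(Q[:,2],[2,50,98]),1))
w&=~pur
ms("all",w&(Z>14)); ms("cradle",w&(Z>20)&(Z<35)); ms("pack",w&(Z>50)); ms("top",w&(Z>74.5)); ms("white",w&(Z>40)&(hsv[...,2]>150)&(hsv[...,1]<70))
wh=w&(Z>40)&(hsv[...,2]>150)&(hsv[...,1]<70)
for n,mm in(("L",wh&(u<262)),("R",wh&(u>264))): ms(n,mm)
for n,mm in(("p1",pur&(u>340)),("p2",pur&(u<360)&(v>230)&(Z<130))):
    ms(n,mm&np.isfinite(Z)&(Z>5)); print(np.round(P[mm&(Z>5)&(Z<130)].min(0)),np.round(P[mm&(Z>5)&(Z<130)].max(0)))
```

```text
all 5734 [441.4 191.3] [93.3 80.2] 1.5 [25.2 73.3 79.7]
cradle 1674 [441.5 191.3] [93.2 80.1] 1.5 [26.7 30.  31.6]
pack 3904 [440.7 191.3] [74.1 63.1] 1.1 [62.5 77.8 79.8]
top 2804 [440.9 191.6] [73.7 39.5] 0.9 [76.4 78.2 79.9]
white 793 [441.7 191.6] [42.6 62.7] 1.8 [70.2 72.1 76.6]
L 347 [442.5 164.7] [42.6  9.1] 2.5 [70.3 72.  73.6]
R 446 [440.8 216.7] [42.5 12.4] 2.3 [70.2 72.1 77.2]
p1 4597 [482.4 318. ] [149.1 148.2] 28.2 [16.8 69.6 71.9]
[393. 284.   8.] [583. 374.  74.]
p2 3308 [557.  260.4] [72.1 61.5] 67.9 [11.6 68.9 71.6]
[522. 222.   7.] [593. 295.  73.]
```

```bash
python3 -m creep '[[[-1,1.5,-40],[0,0,0],1],[[-1,1.5,-80],[0,0,0],1],[[-1,1.5,-95],[0,0,0],1],[[-1,1.5,-95],[0,0,0],1],[[-1,1.5,-95],[0,0,0],1],[[-1,1.5,-95],[0,0,0],1]]'
python3 - <<'E'
from h import *
s=arm.read_state(); M=R.from_quat(s["ee_rot"]).as_matrix(); print(s["position"],np.degrees(np.arctan2(M[1,0],M[0,0])),s["contact_force"])
im,d,P=cloud("wrist"); save(im,"w2.png")
E
```

```text
clock: 2.65
position: [439.5, 187.0, 107.8]
ee_rot: [0.493, 0.508, -0.506, -0.492]
contact_force: [-0.3, 1.1, 0.7]
gripper_width: 85.2
[439.49847357 187.03321425 107.81755677] 91.66274207261603 [-0.27946081  1.06003171  0.70616536]
```

View pics/w2.png

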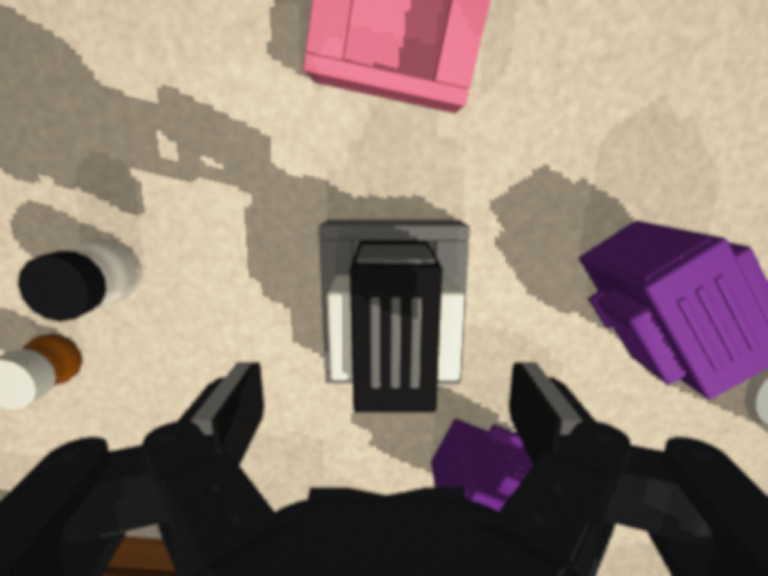

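```bash
python3 -m creep '[[[2,4.3,0],[0,0,0],1],[[2,4.3,0],[0,0,0],1],[[2,4.3,-25],[0,0,0],1],[[2,4.3,-45],[0,0,0],1],[[2,4.3,-60],[0,0,0],1],[[2,4.3,-68],[0,0,0],1],[[2,4.3,-71],[0,0,0],1],[[2,4.3,-71],[0,0,0],1],[[2,4.3,-71],[0,0,0],1]]'
python3 - <<'E'
from h import *
s=arm.read_state(); M=R.from_quat(s["ee_rot"]).as_matrix(); print(s["position"],np.degrees(np.arctan2(M[1,0],M[0,0])),s["contact_force"])
im,d,P=cloud("wrist"); save(im,"w3.png")
im,d,P=cloud("scene"); save(im[110:210,230:380],"s3.png",5)
E
```

```text
clock: 3.45
position: [440.9, 191.9, 36.1]
ee_rot: [0.493, 0.508, -0.507, -0.492]
contact_force: [-0.1, -0.2, -0.0]
gripper_width: 85.6
[440.86416623 191.87347361  36.09309228] 91.72910711134898 [-0.11496833 -0.176747   -0.03006959]
```

View pics/w3.png

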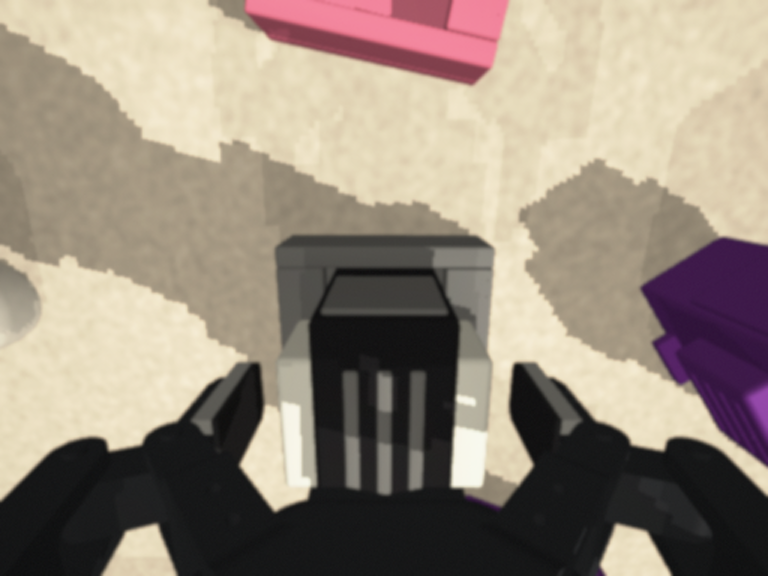

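View pics/s3.png

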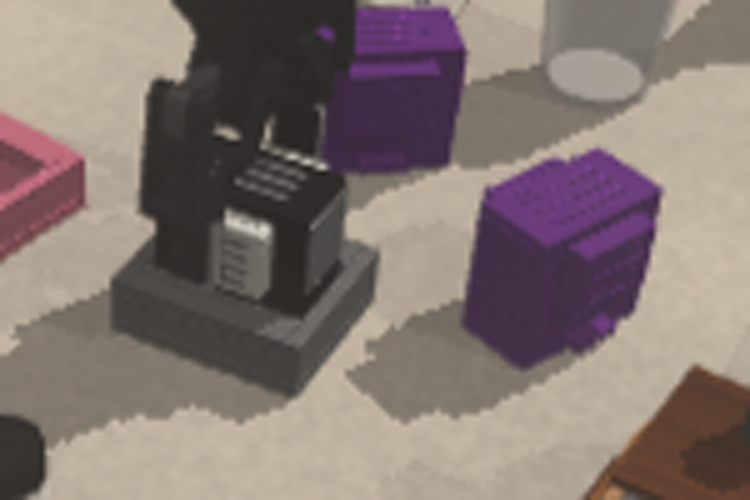

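The wrist and scene crops show the fingers straddling the buttons: pack centre at column 384, jaw centre at 387, no contact. I close now.

```bash
python3 -m creep '[[[0,0,0],[0,0,0],-1],[[0,0,0],[0,0,0],-1],[[0,0,0],[0,0,0],-1],[[0,0,0],[0,0,0],-1],[[0,0,0],[0,0,0],-1],[[0,0,0],[0,0,0],-1],[[0,0,0],[0,0,0],-1],[[0,0,0],[0,0,0],-1]]'
python3 - <<'E'
from h import *
im,d,P=cloud("wrist"); save(im,"w4.png")
im,d,P=cloud("scene"); save(im[110:210,230:380],"s4.png",5)
E
```

```text
clock: 4.22
position: [440.9, 191.2, 37.5]
ee_rot: [0.493, 0.508, -0.507, -0.492]
contact_force: [-3.4, -2.5, 16.6]
gripper_width: 39.8
```

View pics/w4.png

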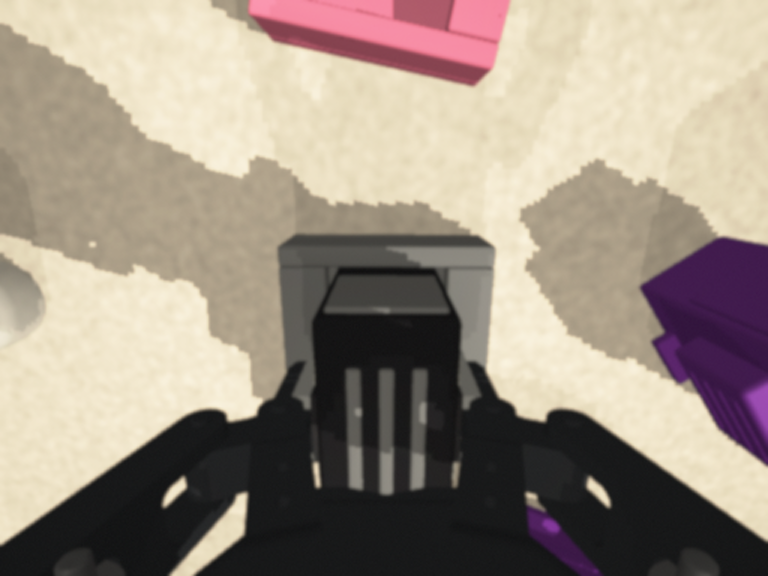

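View pics/s4.png

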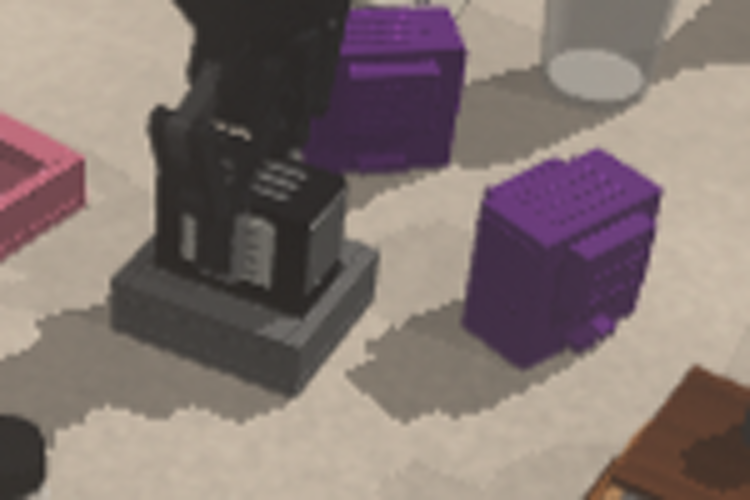

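Both buttons are in: width is at most 44 mm and no button protrudes in the crops. The 16 N upward force comes from the pads swinging forward. I'll lift gently and check that the cradle stays.

```bash
python3 -m creep '[[[0,0,2],[0,0,0],-1],[[0,0,4],[0,0,0],-1],[[0,0,7],[0,0,0],-1],[[0,0,11],[0,0,0],-1],[[0,0,15],[0,0,0],-1],[[0,0,20],[0,0,0],-1],[[0,0,20],[0,0,0],-1],[[0,0,20],[0,0,0],-1]]'
python3 - <<'E'
from h import *
im,d,P=cloud("wrist"); save(im,"w5.png")
im,d,P=cloud("scene"); save(im[110:210,230:380],"s5.png",5)
E
```

```text
clock: 4.98
position: [440.3, 191.5, 55.6]
ee_rot: [0.492, 0.508, -0.507, -0.493]
contact_force: [-0.2, -0.8, -2.7]
gripper_width: 39.7
```

View pics/s5.png

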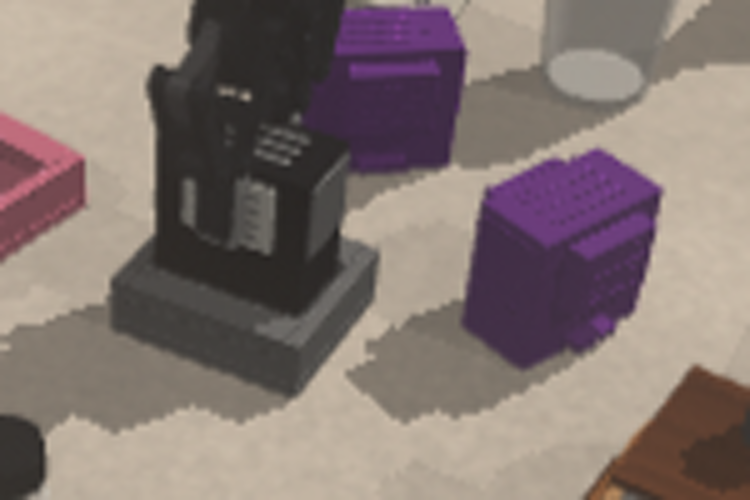

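View pics/w5.png

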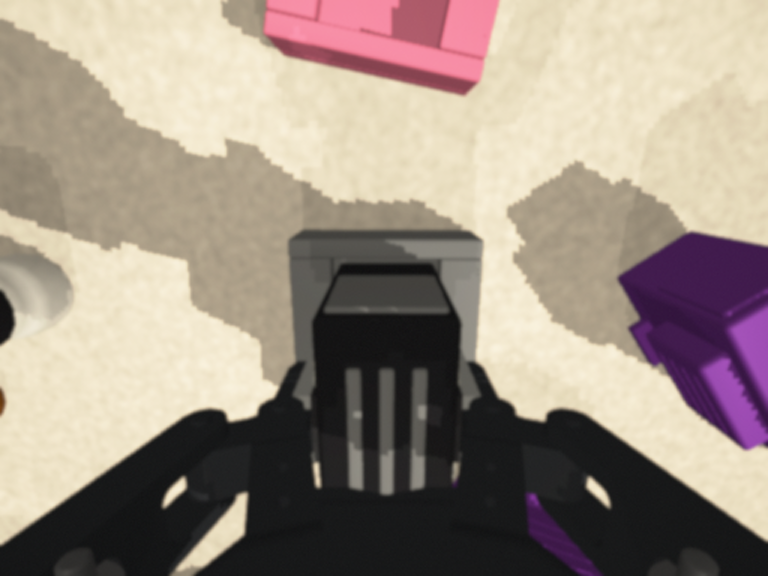

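The pack came free (2.7 N load, about 0.3 kg) and the cradle stayed flat on the table. I lift it well clear.

```bash
python3 -m creep '[[[0,0,15],[0,0,0],-1],[[0,0,35],[0,0,0],-1],[[0,0,60],[0,0,0],-1],[[0,0,85],[0,0,0],-1],[[0,0,110],[0,0,0],-1],[[0,0,130],[0,0,0],-1],[[0,0,140],[0,0,0],-1],[[20,-20,145],[0,0,-0.02],-1],[[40,-40,145],[0,0,-0.04],-1],[[62,-62,145],[0,0,-0.06],-1],[[84,-84,145],[0,0,-0.089],-1],[[100,-100,145],[0,0,-0.089],-1]]' && python3 -m creep '[[[20,-20,0],[0,0,0],-1],[[40,-40,0],[0,0,0],-1],[[60,-60,0],[0,0,0],-1],[[80,-80,0],[0,0,0],-1],[[100,-100,0],[0,0,0],-1],[[115,-115,0],[0,0,0],-1],[[125,-125,0],[0,0,0],-1],[[130,-130,0],[0,0,0],-1],[[130,-130,0],[0,0,0],-1],[[130,-130,0],[0,0,0],-1]]'
python3 - <<'E'
from h import *
s=arm.read_state(); M=R.from_quat(s["ee_rot"]).as_matrix(); print(s["position"],np.degrees(np.arctan2(M[1,0],M[0,0])),M[:,1],s["gripper_width"])
for n in("wrist","top"):
    im,d,P=cloud(n); save(im,n[0]+"6.png"); np.savez("/tmp/%s6"%n[0],im=im,P=P)
E
```

```text
clock: 6.08
position: [541.1, 89.7, 199.7]
ee_rot: [-0.515, -0.484, 0.485, 0.515]
contact_force: [0.9, 0.7, -2.4]
gripper_width: 39.6
clock: 6.92
position: [669.5, -38.5, 199.4]
ee_rot: [-0.514, -0.484, 0.485, 0.515]
contact_force: [-0.3, 0.3, -2.3]
gripper_width: 39.6
[669.52292149 -38.50703596 199.38418079] 86.5830502779684 [-2.05041714e-03  2.29529272e-04 -9.99997872e-01] 39.612505151938244
```

View pics/w6.png

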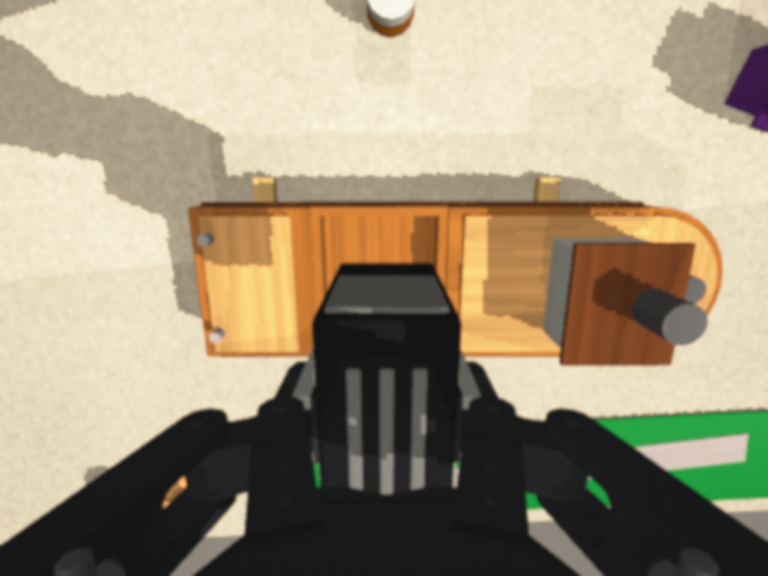

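View pics/t6.png

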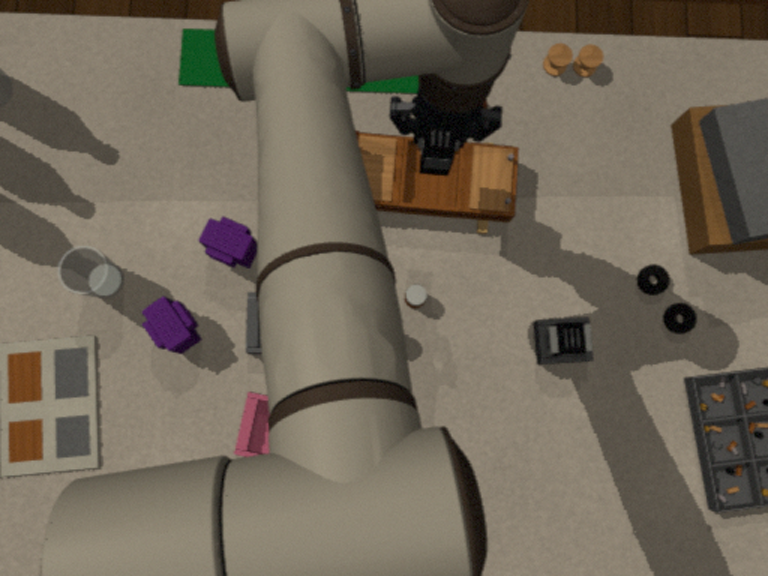

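The wrist view shows the pack held square over the boat. The well floor is visible at (380,240), the wheelhouse is off to the right, and the top view agrees. I refine the well edges from this view.

Run:
```python
from h import *
z=np.load("/tmp/w6.npz"); im,P=z["im"],z["P"]
v,u=np.mgrid[:384,:512]; Z=P[...,2]
m=(u>200)&(u<310)&(v>138)&(v<176)&(Z>22)&(Z<42)
m=cv2.morphologyEx(m.astype(np.uint8),cv2.MORPH_OPEN,np.ones((3,3)))>0
r=cv2.minAreaRect(P[m][:,:2].astype(np.float32)); print("floor",r, P[m].min(0),P[m].max(0),np.median(Z[m]))
for rr in (148,156,164,172):
    print(rr,[(c,)+tuple(P[rr,c].round().astype(int).tolist()) for c in list(range(204,222,2))+list(range(284,304,2))])
for c in (230,250,270): print(c,[(q,)+tuple(P[q,c].round().astype(int).tolist()) for q in range(130,152,2)])
m=(u>125)&(u<480)&(v>125)&(v<245)&(Z>44)&(Z<60); r=cv2.minAreaRect(P[m][:,:2].astype(np.float32)); print("boat",r)
m=(u>210)&(u<305)&(v>180)&(v<325)&(Z>233)&(Z<250);print("packtop",m.sum(),cv2.minAreaRect(P[m][:,:2].astype(np.float32)),np.median(Z[m]))
```

```text
floor ((646.8057250976562, -41.99292755126953), (82.48662567138672, 35.67634582519531), 86.69125366210938) [626.63026549 -84.03799118  29.83822729] [6.65815072e+02 3.40010364e-02 4.17167785e+01] 32.147526256879246
148 [(204, 629, -92, 52), (206, 629, -89, 52), (208, 629, -87, 53), (210, 629, -85, 52), (212, 629, -83, 51), (214, 630, -82, 45), (216, 632, -82, 31), (218, 632, -80, 31), (220, 632, -78, 33), (284, 636, -7, 31), (286, 636, -5, 31), (288, 636, -3, 32), (290, 636, 0, 33), (292, 634, 0, 50), (294, 634, 1, 54), (296, 634, 4, 52), (298, 635, 6, 52), (300, 635, 8, 53), (302, 635, 10, 52)]
156 [(204, 637, -93, 52), (206, 637, -90, 52), (208, 637, -88, 53), (210, 637, -86, 51), (212, 637, -84, 52), (214, 638, -83, 48), (216, 640, -83, 34), (218, 641, -81, 32), (220, 641, -79, 32), (284, 645, -7, 32), (286, 645, -5, 32), (288, 645, -3, 32), (290, 645, -1, 35), (292, 643, -1, 52), (294, 643, 2, 51), (296, 643, 3, 53), (298, 643, 6, 51), (300, 643, 8, 52), (302, 643, 10, 52)]
164 [(204, 645, -94, 51), (206, 646, -91, 52), (208, 646, -89, 51), (210, 646, -87, 52), (212, 646, -85, 53)
[... 909 characters left out ...]
(130, 616, -44, 0), (132, 618, -44, 1), (134, 618, -43, 44), (136, 620, -43, 44), (138, 621, -43, 53), (140, 623, -43, 52), (142, 626, -43, 52), (144, 629, -44, 32), (146, 632, -44, 33), (148, 634, -45, 32), (150, 636, -45, 32)]
270 [(130, 617, -20, 1), (132, 620, -20, 0), (134, 619, -22, 45), (136, 621, -22, 47), (138, 623, -23, 51), (140, 625, -23, 51), (142, 627, -23, 53), (144, 631, -22, 31), (146, 633, -22, 32), (148, 635, -22, 31), (150, 637, -23, 32)]
boat ((680.1922607421875, 13.088211059570312), (377.8232727050781, 117.91195678710938), 86.53273010253906)
packtop 11317 ((660.7583618164062, -38.2659912109375), (41.11971664428711, 56.0079231262207), 86.78350830078125) 239.8738452558684
```

Well centre is about (677,-43.9), boat yaw 86.5° against tool 86.6°. The held pack's underside is 29.5 mm below the TCP, so seating should come at TCP z of about 61.5. I shift, then descend.

```bash
python3 -m creep '[[[7.5,-5.2,0],[0,0,0],-1],[[7.5,-5.2,-20],[0,0,0],-1],[[7.5,-5.2,-45],[0,0,0],-1],[[7.5,-5.2,-65],[0,0,0],-1],[[7.5,-5.2,-78],[0,0,0],-1],[[7.5,-5.2,-85],[0,0,0],-1],[[7.5,-5.2,-90],[0,0,0],-1],[[7.5,-5.2,-90],[0,0,0],-1],[[7.5,-5.2,-90],[0,0,0],-1]]'
python3 - <<'E'
from h import *
s=arm.read_state(); M=R.from_quat(s["ee_rot"]).as_matrix(); print(s["position"],np.degrees(np.arctan2(M[1,0],M[0,0])),s["gripper_width"])
for n in("wrist","scene"):
    im,d,P=cloud(n); save(im,n[0]+"7.png")
E
```

```text
clock: 7.77
position: [678.4, -43.7, 111.3]
ee_rot: [0.515, 0.486, -0.485, -0.514]
contact_force: [0.1, 0.8, -2.9]
gripper_width: 39.8
[678.4245203  -43.73586561 111.28792431] 86.64243522146599 39.83095337474742
```

View pics/w7.png

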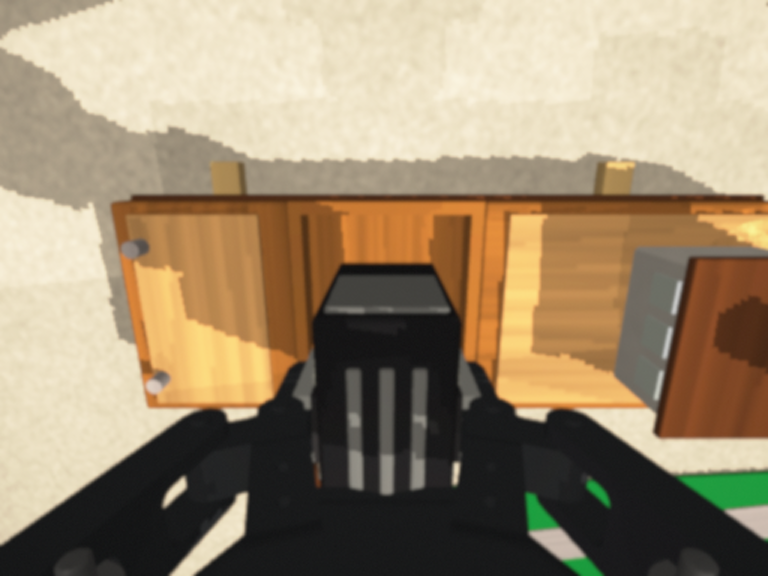

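View pics/s7.png

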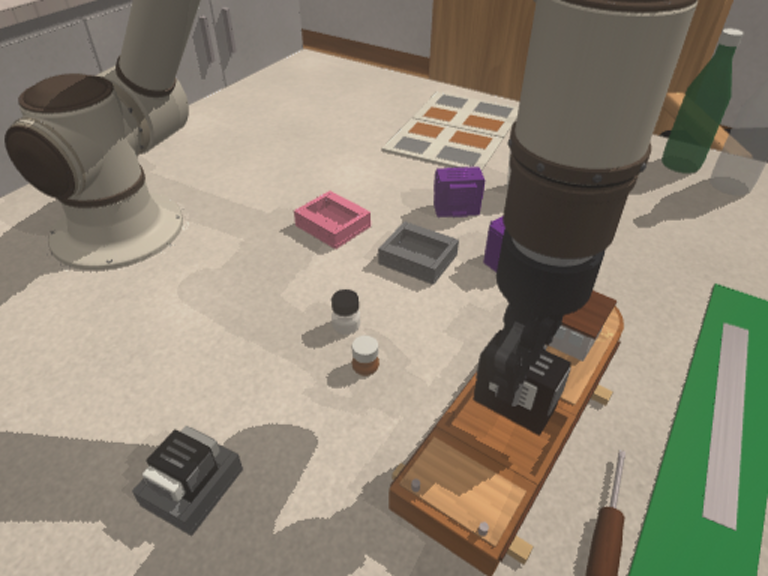

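The pack at columns 315–460 is centred between the well walls (308–468). The empty cradle stands in place and the short pack is undisturbed. I finish the descent slowly.

```bash
python3 -m creep '[[[-1.2,0,-12],[0,0,0],-1],[[-1.2,0,-24],[0,0,0],-1],[[-1.2,0,-34],[0,0,0],-1],[[-1.2,0,-41],[0,0,0],-1],[[-1.2,0,-45],[0,0,0],-1],[[-1.2,0,-47],[0,0,0],-1],[[-1.2,0,-48],[0,0,0],-1],[[-1.2,0,-48],[0,0,0],-1],[[-1.2,0,-48],[0,0,0],-1]]'; python3 -m creep '[[[0,0,-0.5],[0,0,0],-1],[[0,0,-1],[0,0,0],-1],[[0,0,-1],[0,0,0],-1]]'
```

```text
clock: 8.62
position: [676.9, -43.9, 62.8]
ee_rot: [0.515, 0.485, -0.485, -0.514]
contact_force: [0.7, 0.2, -1.8]
gripper_width: 39.4
clock: 8.87
position: [676.8, -43.8, 61.8]
ee_rot: [0.515, 0.485, -0.485, -0.514]
contact_force: [-0.7, 1.1, -1.9]
gripper_width: 39.4
```

```bash
python3 -m creep '[[[0,0,-0.5],[0,0,0],-1],[[0,0,-0.5],[0,0,0],-1],[[0,0,-0.5],[0,0,0],-1]]'; python3 -m creep '[[[0,0,-0.5],[0,0,0],-1],[[0,0,-0.5],[0,0,0],-1],[[0,0,-0.5],[0,0,0],-1]]'
```

```text
clock: 9.12
position: [676.8, -43.8, 61.8]
ee_rot: [0.515, 0.485, -0.485, -0.514]
contact_force: [-1.8, 1.0, 2.9]
gripper_width: 39.5
clock: 9.37
position: [676.8, -43.8, 61.7]
ee_rot: [0.515, 0.485, -0.485, -0.514]
contact_force: [-2.9, -0.1, 4.3]
gripper_width: 39.5
```

Seated: force went from -1.9 to +4.3 N with z stopped at 61.7. I release gradually.

```bash
python3 -m creep '[[[0,0,0],[0,0,0],-0.05],[[0,0,0],[0,0,0],0.0],[[0,0,0],[0,0,0],0.06],[[0,0,0],[0,0,0],0.12],[[0,0,0],[0,0,0],0.2],[[0,0,0],[0,0,0],0.3],[[0,0,0],[0,0,0],0.4],[[0,0,0],[0,0,0],0.5],[[0,0,0],[0,0,0],0.7],[[0,0,0],[0,0,0],1],[[0,0,0],[0,0,0],1],[[0,0,0],[0,0,0],1]]'
python3 - <<'E'
from h import *
im,d,P=cloud("wrist"); save(im,"w8.png")
E
```

```text
clock: 10.37
position: [676.8, -43.9, 60.8]
ee_rot: [0.515, 0.485, -0.485, -0.514]
contact_force: [0.0, -0.3, -1.3]
gripper_width: 85.6
```

View pics/w8.png

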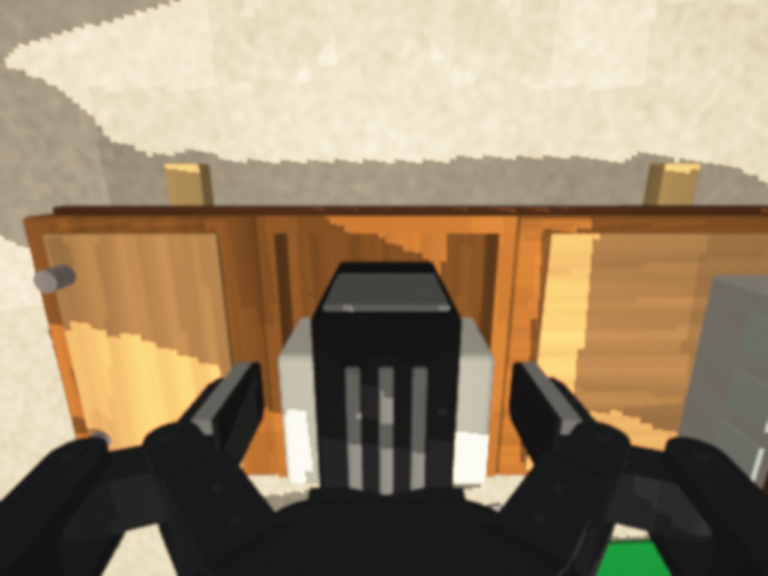

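The pack stands between the walls (280 and 495), buttons sprung out and fingers clear. I retreat straight up, then measure.

```bash
python3 -m creep '[[[0,0,10],[0,0,0],1],[[0,0,30],[0,0,0],1],[[0,0,60],[0,0,0],1],[[0,0,95],[0,0,0],1],[[0,0,130],[0,0,0],1],[[0,0,160],[0,0,0],1],[[-20,-20,170],[0,0,0],1],[[-60,-30,170],[0,0,0],1],[[-100,-40,170],[0,0,0],1],[[-100,-40,170],[0,0,0],1],[[-100,-40,170],[0,0,0],1],[[-100,-40,170],[0,0,0],1]]'
python3 - <<'E'
from h import *
for n in("wrist","scene","top"):
    im,d,P=cloud(n); save(im,n[0]+"9.png"); np.savez("/tmp/%s9"%n[0],im=im,P=P)
E
```

```text
clock: 11.42
position: [577.1, -84.0, 231.9]
ee_rot: [0.515, 0.486, -0.484, -0.514]
contact_force: [1.1, 0.0, -0.2]
gripper_width: 85.6
```

View pics/w9.png

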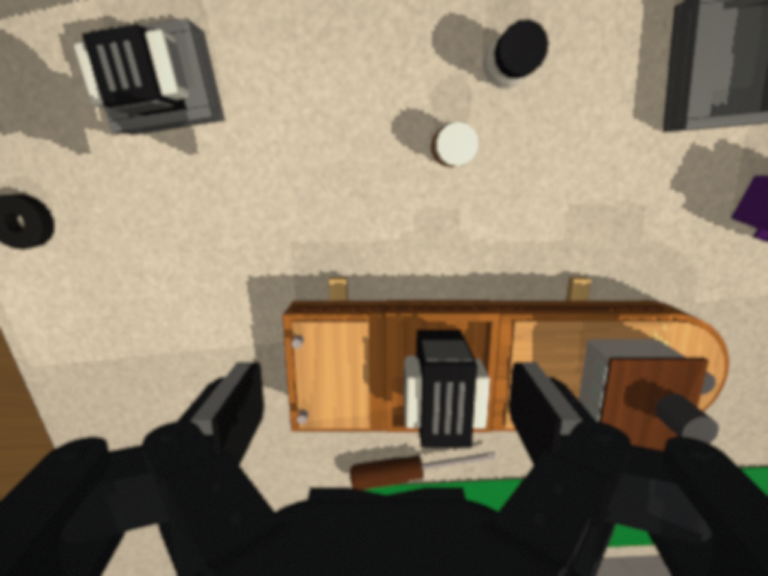

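View pics/s9.png

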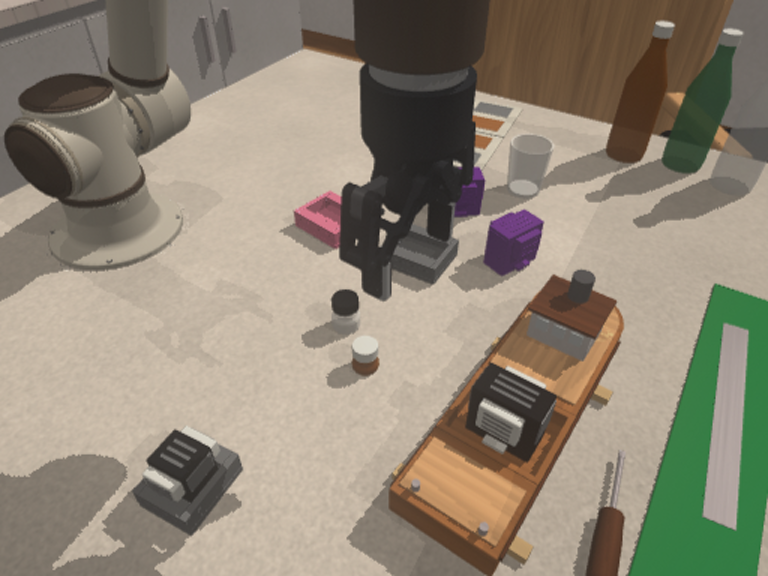

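Run:
```python
from h import *
v,u=np.mgrid[:384,:512]
z=np.load("/tmp/w9.npz"); P=z["P"]; Z=P[...,2]
m=(u>262)&(u<335)&(v>215)&(v<305)&(Z>62)&(Z<125); r=cv2.minAreaRect(P[m][:,:2].astype(np.float32)); print("pack",r,np.percentile(Z[m],[50,98]))
m=(u>262)&(u<335)&(v>215)&(v<305)&(Z>98)&(Z<125); q=P[m]; print("top",cv2.minAreaRect(q[:,:2].astype(np.float32)),"plane",np.linalg.lstsq(np.c_[q[:,:2]-q[:,:2].mean(0),np.ones(len(q))],q[:,2],rcond=None)[0])
m=(u>185)&(u<490)&(v>195)&(v<295)&(Z>44)&(Z<60); print("boat",cv2.minAreaRect(P[m][:,:2].astype(np.float32)))
z=np.load("/tmp/t9.npz"); P=z["P"]; Z=P[...,2]
for n,c,r0 in(("cradle",182,215),("short",379,227)):
    m=(abs(u-c)<30)&(abs(v-r0)<30)&(Z>12)&(Z<90); print(n,cv2.minAreaRect(P[m][:,:2].astype(np.float32)),np.percentile(Z[m],98))
m=(u>255)&(u<325)&(v>70)&(v<140)&(Z>98)&(Z<110); print("top-cam packtop",cv2.minAreaRect(P[m][:,:2].astype(np.float32)) if m.sum()>5 else 0)
```

```text
pack ((675.5804443359375, -44.25791549682617), (62.78927230834961, 75.02832794189453), 86.5459976196289) [101.34457116 103.5356461 ]
top ((675.5822143554688, -44.00506591796875), (40.12331771850586, 74.97518157958984), 86.29737091064453) plane [7.56160822e-03 4.52516715e-03 1.01993051e+02]
boat ((678.0523071289062, 13.331954956054688), (378.4814147949219, 115.75121307373047), 86.67745971679688)
cradle ((441.9434814453125, 194.0297393798828), (91.86420440673828, 74.61943817138672), 1.470516324043274) 34.23564429357335
short ((429.1683044433594, -253.32919311523438), (67.25614929199219, 80.80852508544922), 5.0382795333862305) 67.35762461009875
top-cam packtop ((672.4606323242188, -40.64240646362305), (26.46927833557129, 54.82492446899414), 27.807697296142578)
```

View pics/t9.png

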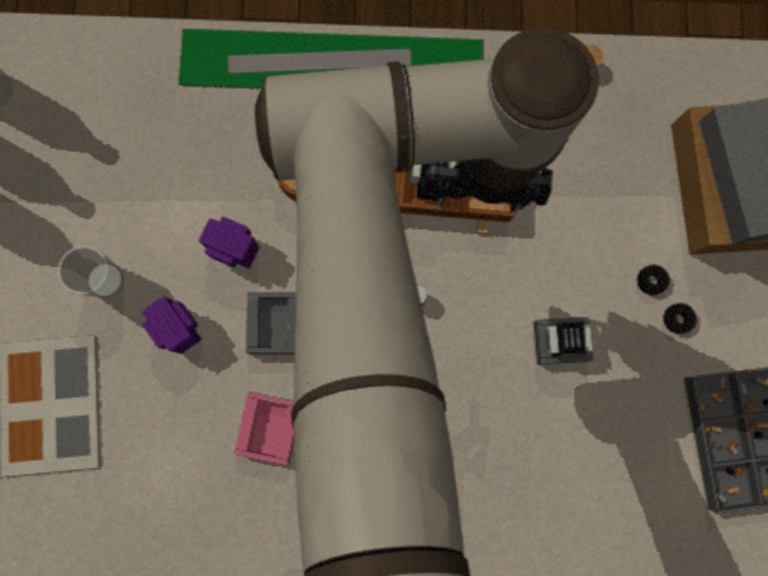

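The pack measures (675.6,-44.2) with its top level at 102 mm, which is 32 + 70, and its yaw equals the boat's. The cradle and short pack have not moved. I hand in.

```bash
python3 -c "
from bench import arm
print(arm.read_state()['clock']); print(arm.job_done())"
```

```text
11.5667
the job is handed in; nothing more can be done
None
```

I pinched both buttons of the long pack, lifted it out of its cradle and set it down in the boat's battery well. I then opened the gripper slowly and backed away. The job took about 11.6 s on the robot's clock.

- **Pack placement:** the last wrist view put the pack at (675.6, -44.2) against a well centre measured at about (677, -44). It stands level with its top at 102 mm, as expected on the 32 mm floor, and its long side runs across the boat to within about 0.5°.
- **Cradle and short pack:** the empty long cradle is on the table where it was. The arm hid part of it in the final top view, so the matching edge and angle and the scene picture are what confirm that. The short pack and its cradle measured within 0.5 mm of their starting place.
- **Checks that disagreed:**
  - While pinching, the gripper read about 39.7 mm where 44 mm was expected. The pack still came free and was held securely.
  - The top camera could not confirm the final pack position because the arm was in the way.
  - The boat's own position differed by about 2 mm between views, which is within the stated calibration.

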